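# Sort the sample bottles into their trays

## Task

Lay out the samples for the gas chromatograph: stand each of the four red- or blue-capped bottles in the tray that matches it in both colour and shape (round bottle in the round tray of its cap's colour, square bottle in the square one), upright and flat on the tray's floor. Set the bottles down rather than dropping them, never tip one over, and leave the conical flask and the black-capped bottle standing where they are.

Things in the scene. Friction and masses are not known exactly. Their poses are not given: they have to be found in the camera images.
- red_round: loose white plastic bottle, round, with a red screw cap. The body is round, 44 mm in diameter, and straight-sided from the underside to 60 mm up; above it a narrower neck and a round cap 33 mm across, from 66 to 88 mm up. 0.10 to 0.20 kg. Stands upright on the bench. Origin: centre of the underside, z up.
- red_round_tray: shallow red plastic tray fixed to the bench, round, 72 mm outside and 62 mm inside diameter; its rim is 14 mm high, walls 5 mm thick, flat floor 5 mm above the bench. Empty at the start. Origin: centre of the underside (on the bench), z up.
- red_square: loose white plastic bottle, square, with a red screw cap. The body is square, 42 x 42 mm in plan with slightly rounded upright corners, sides along its x and y axes, and straight-sided from the underside to 60 mm up; above it a narrower neck and a round cap 33 mm across, from 66 to 88 mm up. 0.10 to 0.20 kg. Stands upright on the bench. Origin: centre of the underside, z up.
- red_square_tray: shallow red plastic tray fixed to the bench, square, 70 x 70 mm outside and 60 x 60 mm inside, sides along its x and y axes; its rim is 14 mm high, walls 5 mm thick, flat floor 5 mm above the bench. Empty at the start. Origin: centre of the underside (on the bench), z up.
- blue_round: loose white plastic bottle, round, with a blue screw cap. The body is round, 44 mm in diameter, and straight-sided from the underside to 60 mm up; above it a narrower neck and a round cap 33 mm across, from 66 to 88 mm up. 0.10 to 0.20 kg. Stands upright on the bench. Origin: centre of the underside, z up.
- blue_round_tray: shallow blue plastic tray fixed to the bench, round, 72 mm outside and 62 mm inside diameter; its rim is 14 mm high, walls 5 mm thick, flat floor 5 mm above the bench. Empty at the start. Origin: centre of the underside (on the bench), z up.
- blue_square: loose white plastic bottle, square, with a blue screw cap. The body is square, 42 x 42 mm in plan with slightly rounded upright corners, sides along its x and y axes, and straight-sided from the underside to 60 mm up; above it a narrower neck and a round cap 33 mm across, from 66 to 88 mm up. 0.10 to 0.20 kg. Stands upright on the bench. Origin: centre of the underside, z up.
- blue_square_tray: shallow blue plastic tray fixed to the bench, square, 70 x 70 mm outside and 60 x 60 mm inside, sides along its x and y axes; its rim is 14 mm high, walls 5 mm thick, flat floor 5 mm above the bench. Empty at the start. Origin: centre of the underside (on the bench), z up.
- flask: loose dark green glass conical flask with a yellow stopper, 62 mm across the foot, 100 mm tall; a bystander. Origin: centre of the underside, z up.
- black_cap: loose white round bottle with a black cap, 44 mm in diameter, 88 mm tall; a bystander that has no tray. Origin: centre of the underside, z up.
Mind the look-alikes: they are no part of the job. What is shaped like the red_square but purple is not meant. What is shaped like the blue_square but orange is not meant.

How it is judged:
By the outcome, as a careful person would: the job done as asked, in the order asked, and still so for the second after the job is handed in, with the robot touching nothing.
It also fails if it takes over 99 s, if anything falls off the work surface, if the arm or the gripper's body presses on something with over 40 N, if the wrist force passes 120 N, or if a joint passes its speed limit or range.

## Robot

A 6-joint arm with a two-finger parallel gripper is mounted at the origin on the work surface. World frame = base frame: x ahead of the robot, y to its left, z up, the work surface at z = 0. Lengths are in mm, angles in rad, forces in N, time in s.
With the tool pointing down it reaches from about 300 to 775 mm from the base axis. Payload 14.6 kg.
Tool frame: the origin (TCP) lies at the very end of the fingers, on their centre line; the grasp point (between the pads) lies 19 mm behind it; z points along the fingers, y is the line along which they close (so a half turn about z gives the same grasp; the last joint's range is limited). The gripper opens to 94 mm and grips with 3 to 60 N. Pads are 16 mm wide; open, the fingers measure 119 mm over their backs; the gripper's body (75 mm by 177 mm) begins 78 mm behind the grasp point.
Start: joints at [1.07, 0.3, 1.521, -0, 1.321, -0.067], TCP at [231.173, 499.047, 205.446] pointing down, gripper open.
Joint ranges: [-3.03, 3.03], [-0.79, 2.21], [0.23, 2.52], [-1.04, 4.18], [0, 3.07], [-2.55, 2.55]. Speed limits (rad/s): [2.22, 2.22, 2.57, 3.14, 3.14, 3.14].

## Interface

Orientations are given as [roll, pitch, yaw] about the fixed x, y, z axes, in that order (R = Rz(yaw) Ry(pitch) Rx(roll)).
In Python, from cell import manip gives the robot as it stands. The module is installed in compiled form; this text tells all that it offers.
- The arm moves only by the shell command python3 -m inch 'ROWS' [FORCE]. ROWS is JSON, a list of rows, each an object of numbers: "gripper": the opening, from 0 (shut) to 1 (fully open); "dx", "dy", "dz": the shift along the world's x, y, z in m; "wx", "wy", "wz": the turn, a rotation vector about the world's x, y, z in degrees. A call has exactly 5 rows; each row is the pose to reach, as a shift and turn from the pose commanded when the call began; what a row does not reach only later rows make up. A row lasts 1/12 s, in which the tool goes at most 41.7 mm and 7.16 degrees, less where a joint would pass 70% of its speed; a pose out of reach is approached as far as the arm can. A call with a gripper value outside its range is refused whole. The fingers move at their own pace and stop on an object; FORCE is the grip in N (left out, the last holds). Time passes only in rows, so rows that repeat a pose let the fingers close, or fill a call up. It gives the time, the measured TCP pose, the force, the opening and the grip force at its end, in the units of the state.
- manip.read_state(): the state, without advancing time (a new reading comes with each control period).
- manip.camera(name): name is "scene" or "top" or "wrist"; returns the picture (384x512x3 uint8, blue, green, red); there is no depth.
- manip.camera_info(name): a dict with "camera_matrix" (3x3 intrinsics, pixels), "D" ([k1, k2, p1, p2, k3] as OpenCV has them; the pictures are not rectified), "R" (3x3) and "t" (3): a world point X has camera coordinates R X + t; the wrist camera has in their place "tool_from_camera" (4x4, takes a point from camera to tool coordinates, whose origin is the TCP and whose axes are the flange's). Camera axes: x right, y down, z forward; pixel columns grow to the right and rows downward; lengths in mm; the calibration is good to about 2 mm. A picture is of the moment at which its call begins: read the wrist's pose just before it. camera_info takes no time and is no camera call.
- manip.sign_off(): hands the job in; it is judged then, once.
The state is a dict: "clock": time; "joints": joint angles; "qd": joint speeds; "effort": joint torques, N m; "eef_pos": TCP position; "eef_rot": TCP orientation; "wrist_force": force on the tool from outside, world axes, zero at the start; "moment": the same for the moment, N m; "finger_gap": finger opening in mm; "finger_force": force on a finger pad.
Only numpy, scipy, OpenCV 4.12 (cv2) and the standard library are available. Lean on these libraries where they do the work, as an engineer would, in place of code of your own. Each camera call takes 0.05 s, during which the arm holds its last target. There are 200 camera calls.

## Working session

There is one attempt and no reset: what is moved stays moved. The work goes in short steps, Python scripts to look and compute and a shell command to move; the robot and the scene stay as the last step left them, time stands still between calls to the robot, and variables do not carry over. Pictures are saved under pics/ and viewed, at most 14 in all, crops included, and the job is handed in when it is done.

```bash
mkdir -p pics; cat > h.py <<'E'
import numpy as np, cv2, json
from cell import manip
def ray(info,uv,RT=None):
    K=np.array(info["camera_matrix"],float);D=np.array(info["D"],float)
    p=cv2.undistortPoints(np.array(uv,float).reshape(-1,1,2),K,D).reshape(-1,2)
    R,t=(np.array(info["R"]),np.array(info["t"])) if RT is None else RT
    C=-R.T@np.ravel(t); d=np.c_[p,np.ones(len(p))]@R
    return C,d
def onz(info,uv,z,RT=None):
    C,d=ray(info,uv,RT); s=(z-C[2])/d[:,2]; return C+s[:,None]*d
def tri(rays):
    A=np.zeros((3,3));b=np.zeros(3)
    for C,d in rays:
        d=d/np.linalg.norm(d);P=np.eye(3)-np.outer(d,d);A+=P;b+=P@C
    return np.linalg.solve(A,b)
E
python3 - <<'E'
from h import *
for n in("scene","top"):
    im=manip.camera(n);cv2.imwrite(f"pics/{n}0.png",im)
    cv2.imwrite(f"pics/{n}0v.png",cv2.resize(im,(800,600),interpolation=cv2.INTER_CUBIC))
    i=manip.camera_info(n);R=np.array(i["R"]);print(n,(-R.T@np.ravel(i["t"])).round(),np.array(i["camera_matrix"]).round(1).tolist())
s=manip.read_state();print(s)
E
```

```text
scene [892. 496. 916.] [[474.5, 0.0, 255.7], [0.0, 474.5, 204.3], [0.0, 0.0, 1.0]]
top [ 359.    5. 1233.] [[450.7, 0.0, 262.0], [0.0, 450.7, 195.2], [0.0, 0.0, 1.0]]
{'clock': 0.1, 'joints': array([ 1.07037130e+00,  3.00411000e-01,  1.52153182e+00,  2.77146406e-05,
        1.32072760e+00, -6.65684721e-02]), 'qd': array([-0.00024347, -0.00192704, -0.00096416, -0.00036876,  0.0002792 ,
        0.00162959]), 'effort': array([ 1.86628225e-03, -5.32637107e+01, -3.53289592e+01,  7.09380442e-02,
        2.34230363e-02, -4.07559980e-05]), 'eef_pos': array([231.06608895, 498.83386918, 204.94014102]), 'eef_rot': array([-3.14051905e+00, -9.84783707e-05,  2.70772918e+00]), 'wrist_force': array([-0.54867931,  0.39814658, -0.60124721]), 'moment': array([0.01833112, 0.00250464, 0.01614734]), 'finger_force': 0.0, 'finger_gap': 93.96395542557134}
```

View pics/scene0v.png

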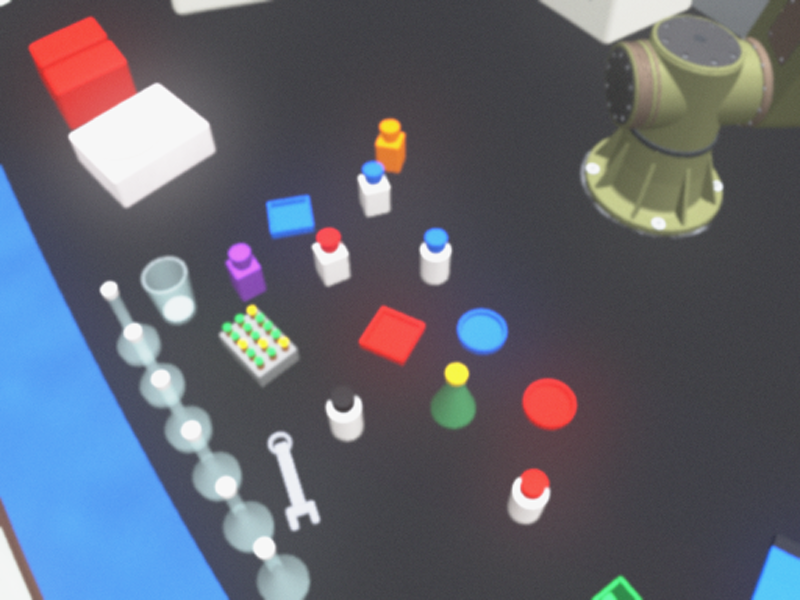

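View pics/top0v.png

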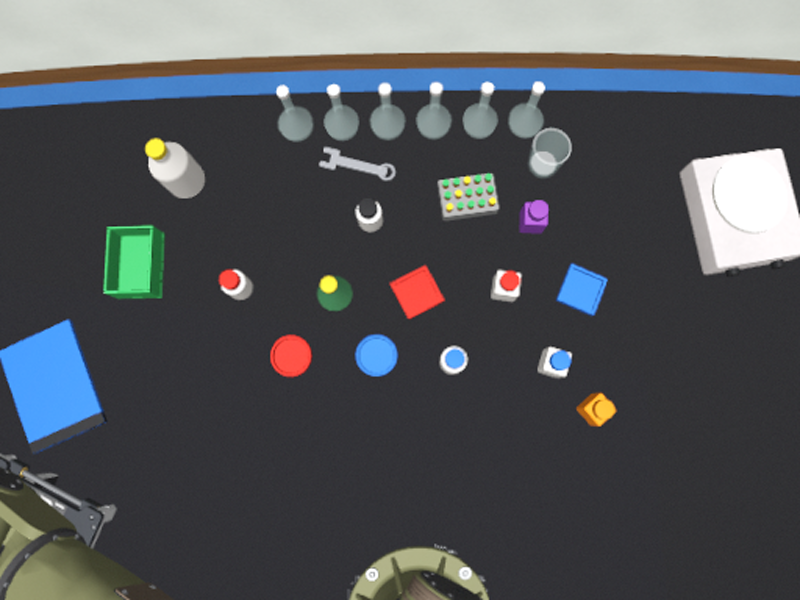

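The top view (800×600) shows these items:
- **Bottles:** red round (232,282), red square (507,285), blue round (454,360), blue square (556,361).
- **Trays:** red round (291,356), blue round (377,355), red square (417,292), blue square (582,289).
- **Bystanders:** flask (333,290), black cap (369,215).
- **Look-alikes:** purple (535,215) and orange (597,409). Neither has the white body and red or blue cap of the description, so I leave both alone.

The scene view shows the same layout.

```bash
python3 - <<'E'
from h import *
I={n:manip.camera_info(n) for n in("scene","top")}
im={n:cv2.imread(f"pics/{n}0.png") for n in I}
seeds={ # 800x600 pixel (scene, top)
'red_round':((533,483),(232,280)),'red_square':((328,239),(510,281)),'blue_round':((435,239),(454,359)),'blue_square':((373,171),(560,361)),
'red_round_tray':((550,404),(291,356)),'red_square_tray':((392,335),(417,292)),'blue_round_tray':((482,332),(377,355)),'blue_square_tray':((290,216),(582,289))}
for k,ps in seeds.items():
    c={};rays=[]
    for n,p in zip(("scene","top"),ps):
        hsv=cv2.cvtColor(im[n],cv2.COLOR_BGR2HSV)
        h=hsv[...,0].astype(int);col=((h<10)|(h>170)) if k[0]=='r' else (abs(h-107)<14)
        m=(col&(hsv[...,1]>120)&(hsv[...,2]>90)).astype(np.uint8)
        _,L,st,ce=cv2.connectedComponentsWithStats(m,connectivity=4)
        x,y=int(p[0]*.64),int(p[1]*.64);l=L[y,x]
        mm=(L==l).astype(np.uint8);cs,_=cv2.findContours(mm,0,2);hull=cv2.convexHull(max(cs,key=len)); M=cv2.moments(hull);u=[M['m10']/M['m00'],M['m01']/M['m00']]
        c[n]=(l,st[l][4],np.round(u,1).tolist());C,d=ray(I[n],[u]);rays.append((C,d[0]))
        if n=="top" and 'square_tray' in k:
            w=onz(I[n],hull.reshape(-1,2).astype(float),14)[:,:2].astype(np.float32);r=cv2.minAreaRect(w);print('   rect',np.round(r[0],1),np.round(r[1],1),round(r[2],1))
    print(k,tri(rays).round(1),'top@z',onz(I['top'],[c['top'][2]],14 if 'tray' in k else 80)[0].round(1),c)
A=im['top'][155:285,130:400];cv2.imwrite('pics/c1.png',cv2.resize(A[:,170:270][:120],(800,600*1),interpolation=cv2.INTER_CUBIC) if 0 else cv2.resize(A[:, 130:270],None,fx=5,fy=4.6,interpolation=cv2.INTER_CUBIC))
B=im['scene'][65:265,140:360];cv2.imwrite('pics/c2.png',cv2.resize(B,None,fx=3,fy=3,interpolation=cv2.INTER_CUBIC)[:600])
print(manip.camera_info('wrist')['tool_from_camera'])
E
```

```text
red_round [575.4 309.9  84.6] top@z [576.5 310.7  80. ] {'scene': (np.int32(21), np.int32(275), [341.3, 308.5]), 'top': (np.int32(2), np.int32(135), [146.0, 178.2])}
red_square [ 566.2 -159.8   83.1] top@z [ 566.9 -160.4   80. ] {'scene': (np.int32(18), np.int32(193), [210.0, 152.2]), 'top': (np.int32(3), np.int32(119), [325.8, 179.1])}
blue_round [437.7 -65.4  82.1] top@z [437.7 -65.3  80. ] {'scene': (np.int32(4), np.int32(188), [278.6, 152.5]), 'top': (np.int32(5), np.int32(108), [290.5, 229.3])}
blue_square [ 432.2 -240.7   80.1] top@z [ 432.1 -240.4   80. ] {'scene': (np.int32(1), np.int32(145), [237.9, 109.4]), 'top': (np.int32(6), np.int32(131), [358.4, 230.3])}
red_round_tray [451.3 216.9   6.9] top@z [451.3 215.3  14. ] {'scene': (np.int32(20), np.int32(964), [351.3, 258.2]), 'top': (np.int32(4), np.int32(589), [185.7, 227.3])}
   rect [561.4  -6.3] [74.4 75.7] 26.1
red_square_tray [561.6  -5.8   7.3] top@z [560.8  -5.9  14. ] {'scene': (np.int32(19), np.int32(1062), [250.6, 214.0]), 'top': (np.int32(1), np.int32(732), [266.4, 186.4])}
blue_round_tray [450.7  66.8   8.1] top@z [450.6  66.3  14. ] {'scene': (np.int32(5), np.int32(800), [308.2, 211.4]), 'top': (np.int32(4), np.int32(603), [240.4, 226.9])}
   rect [ 560.8 -298.7] [75.1 76.8] 65.3
blue_square_tray [ 561.9 -300.3    6.2] top@z [ 560.6 -298.5   14. ] {'scene': (np.int32(3), np.int32(758), [185.4, 138.1]), 'top': (np.int32(2), np.int32(718), [372.2, 185.0])}
[[ 1.52501025e-03 -9.70228523e-01 -2.42186471e-01  7.02087961e+01]
 [ 9.99998437e-01  1.26306419e-03  1.23684433e-03 -5.70041716e-01]
 [-8.94124595e-04 -2.42187979e-01  9.70228934e-01 -1.78765029e+02]
 [ 0.00000000e+00  0.00000000e+00  0.00000000e+00  1.00000000e+00]]
```

View pics/c1.png

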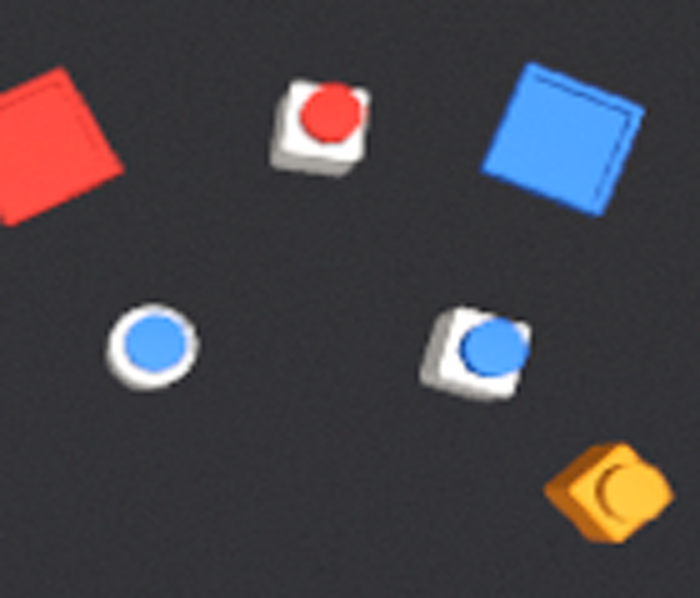

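The crop confirms red square (330,115; body yaw about −8°), blue square (495,345; yaw about −13°) and blue round (155,343). Orange (610,495) is not meant. The red square tray sits at about +26° and the blue square tray at about −24°. Triangulated cap heights (80–85 mm) and tray heights (6–8 mm) fit the text. I'll start with red_round.

```bash
python3 -m inch '[{"dx":0.034,"dy":-0.019,"gripper":1},{"dx":0.068,"dy":-0.038,"gripper":1},{"dx":0.102,"dy":-0.057,"gripper":1},{"dx":0.136,"dy":-0.076,"gripper":1},{"dx":0.17,"dy":-0.095,"gripper":1}]' 20
python3 -m inch '[{"dx":0.034,"dy":-0.019,"gripper":1},{"dx":0.068,"dy":-0.038,"gripper":1},{"dx":0.102,"dy":-0.057,"gripper":1},{"dx":0.12,"dy":-0.067,"gripper":1},{"dx":0.12,"dy":-0.067,"gripper":1}]'
```

```text
validation failed for argument at $[0]...
validation failed for argument at $[0]...
```

```bash
python3 -m inch '[{"dx":0.034,"dy":-0.019,"dz":0,"wx":0,"wy":0,"wz":0,"gripper":1},{"dx":0.068,"dy":-0.038,"dz":0,"wx":0,"wy":0,"wz":0,"gripper":1},{"dx":0.102,"dy":-0.057,"dz":0,"wx":0,"wy":0,"wz":0,"gripper":1},{"dx":0.136,"dy":-0.076,"dz":0,"wx":0,"wy":0,"wz":0,"gripper":1},{"dx":0.17,"dy":-0.095,"dz":0,"wx":0,"wy":0,"wz":0,"gripper":1}]' 20
```

```text
clock: 0.52
eef_pos: [402.5, 402.8, 205.2]
eef_rot: [-3.141, -0.0, 2.708]
wrist_force: [0.4, 1.0, -0.2]
finger_gap: 94.1
finger_force: 0.0
```

```bash
python3 -m inch '[{"dx":0.036,"dy":-0.019,"dz":0,"wx":0,"wy":0,"wz":0,"gripper":1},{"dx":0.072,"dy":-0.038,"dz":0,"wx":0,"wy":0,"wz":0,"gripper":1},{"dx":0.108,"dy":-0.057,"dz":0,"wx":0,"wy":0,"wz":0,"gripper":1},{"dx":0.144,"dy":-0.076,"dz":0,"wx":0,"wy":0,"wz":0,"gripper":1},{"dx":0.173,"dy":-0.092,"dz":0,"wx":0,"wy":0,"wz":0,"gripper":1}]' 20
cat >> h.py <<'E'
def wrist(name):
    from scipy.spatial.transform import Rotation as Ro
    s=manip.read_state();im=manip.camera("wrist");i=manip.camera_info("wrist")
    T=np.eye(4);T[:3,:3]=Ro.from_euler('xyz',s["eef_rot"]).as_matrix();T[:3,3]=s["eef_pos"]
    W=np.linalg.inv(T@np.array(i["tool_from_camera"]));cv2.imwrite(f"pics/{name}.png",im)
    return im,i,(W[:3,:3],W[:3,3])
def px(i,RT,X):
    return cv2.projectPoints(np.array(X,float),cv2.Rodrigues(RT[0])[0],RT[1],np.array(i["camera_matrix"]),np.array(i["D"]))[0].reshape(-1,2).round(0)
E
python3 - <<'E'
from h import *
im,i,RT=wrist("w1")
print(px(i,RT,[[576,310,88],[576,310,0],[451,216,5]]))
hsv=cv2.cvtColor(im,cv2.COLOR_BGR2HSV);h=hsv[...,0]
m=(((h<10)|(h>170))&(hsv[...,1]>120)&(hsv[...,2]>90)).astype(np.uint8)
n,L,st,ce=cv2.connectedComponentsWithStats(m)
for k in range(1,n):
    if st[k][4]>300: print(st[k],ce[k],onz(i,[ce[k]],82,RT).round(1))
E
```

```text
clock: 0.93
eef_pos: [576.2, 310.1, 204.9]
eef_rot: [-3.141, -0.0, 2.707]
wrist_force: [-0.2, -0.5, 0.2]
finger_gap: 94.3
finger_force: 0.0
[[256. 191.]
 [256. 177.]
 [151. 121.]]
[ 121   91   61   62 2889] [150.6763586  121.59570786] [[463.7 241.1  82. ]]
[243 176  29  31 714] [257.14705882 191.50280112] [[577.9 310.1  82. ]]
[  29  225   64   29 1118] [ 57.0822898  242.88103757] [[536.1  74.3  82. ]]
```

View pics/w1.png

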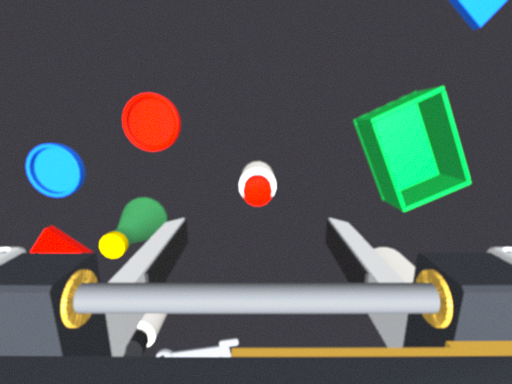

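The wrist view shows the red-capped round bottle at (257,191), where it was predicted at (256,191). The round tray is at (151,122), the flask at (115,240) and the green bin at (412,150), all clear. I'll descend and grasp.

```bash
python3 -m inch '[{"dx":0.001,"dy":0,"dz":-0.04,"wx":0,"wy":0,"wz":0,"gripper":1},{"dx":0.001,"dy":0,"dz":-0.08,"wx":0,"wy":0,"wz":0,"gripper":1},{"dx":0.001,"dy":0,"dz":-0.12,"wx":0,"wy":0,"wz":0,"gripper":1},{"dx":0.001,"dy":0,"dz":-0.155,"wx":0,"wy":0,"wz":0,"gripper":1},{"dx":0.001,"dy":0,"dz":-0.18,"wx":0,"wy":0,"wz":0,"gripper":1}]' 20
for i in 1 2 3; do python3 -m inch '[{"dx":0,"dy":0,"dz":0,"wx":0,"wy":0,"wz":0,"gripper":0.3},{"dx":0,"dy":0,"dz":0,"wx":0,"wy":0,"wz":0,"gripper":0.3},{"dx":0,"dy":0,"dz":0,"wx":0,"wy":0,"wz":0,"gripper":0.3},{"dx":0,"dy":0,"dz":0,"wx":0,"wy":0,"wz":0,"gripper":0.3},{"dx":0,"dy":0,"dz":0,"wx":0,"wy":0,"wz":0,"gripper":0.3}]' 20; done
```

```text
clock: 1.4
eef_pos: [573.6, 311.3, 21.4]
eef_rot: [-3.138, -0.003, 2.708]
wrist_force: [0.9, 0.0, -0.6]
finger_gap: 94.0
finger_force: 0.0
clock: 1.82
eef_pos: [576.0, 312.5, 27.5]
eef_rot: [3.139, 0.002, 2.708]
wrist_force: [0.8, -0.4, -0.1]
finger_gap: 64.1
finger_force: 0.0
clock: 2.23
eef_pos: [575.3, 312.1, 25.9]
eef_rot: [3.141, 0.0, 2.708]
wrist_force: [-1.5, -0.7, 4.0]
finger_gap: 43.7
finger_force: 20.0
clock: 2.65
eef_pos: [575.3, 312.1, 25.9]
eef_rot: [3.141, 0.0, 2.708]
wrist_force: [-2.1, -1.9, 5.0]
finger_gap: 43.2
finger_force: 20.0
```

```bash
python3 -m inch '[{"dx":0,"dy":0,"dz":0.005,"wx":0,"wy":0,"wz":0,"gripper":0.3},{"dx":0,"dy":0,"dz":0.015,"wx":0,"wy":0,"wz":0,"gripper":0.3},{"dx":0,"dy":0,"dz":0.03,"wx":0,"wy":0,"wz":0,"gripper":0.3},{"dx":0,"dy":0,"dz":0.045,"wx":0,"wy":0,"wz":0,"gripper":0.3},{"dx":0,"dy":0,"dz":0.055,"wx":0,"wy":0,"wz":0,"gripper":0.3}]' 20
python3 -m inch '[{"dx":-0.015,"dy":-0.012,"dz":0.01,"wx":0,"wy":0,"wz":0,"gripper":0.3},{"dx":-0.035,"dy":-0.027,"dz":0.015,"wx":0,"wy":0,"wz":0,"gripper":0.3},{"dx":-0.055,"dy":-0.042,"dz":0.015,"wx":0,"wy":0,"wz":0,"gripper":0.3},{"dx":-0.075,"dy":-0.058,"dz":0.015,"wx":0,"wy":0,"wz":0,"gripper":0.3},{"dx":-0.095,"dy":-0.073,"dz":0.01,"wx":0,"wy":0,"wz":0,"gripper":0.3}]'
python3 -m inch '[{"dx":-0.015,"dy":-0.012,"dz":0,"wx":0,"wy":0,"wz":0,"gripper":0.3},{"dx":-0.025,"dy":-0.02,"dz":0,"wx":0,"wy":0,"wz":0,"gripper":0.3},{"dx":-0.03,"dy":-0.022,"dz":0,"wx":0,"wy":0,"wz":0,"gripper":0.3},{"dx":-0.03,"dy":-0.022,"dz":0,"wx":0,"wy":0,"wz":0,"gripper":0.3},{"dx":-0.03,"dy":-0.022,"dz":0,"wx":0,"wy":0,"wz":0,"gripper":0.3}]'
```

```text
clock: 3.07
eef_pos: [575.6, 312.2, 82.5]
eef_rot: [3.14, 0.001, 2.708]
wrist_force: [-0.5, -0.4, -1.1]
finger_gap: 44.0
finger_force: 20.0
clock: 3.48
eef_pos: [479.5, 238.5, 91.5]
eef_rot: [3.14, 0.001, 2.708]
wrist_force: [0.9, 0.3, -0.5]
finger_gap: 43.7
finger_force: 20.0
clock: 3.9
eef_pos: [450.7, 217.4, 90.9]
eef_rot: [3.141, 0.001, 2.708]
wrist_force: [-0.3, -1.3, -0.9]
finger_gap: 43.7
finger_force: 20.0
```

```bash
python3 -m inch '[{"dx":-0.002,"dy":0,"dz":-0.015,"wx":0,"wy":0,"wz":0,"gripper":0.3},{"dx":-0.002,"dy":0,"dz":-0.03,"wx":0,"wy":0,"wz":0,"gripper":0.3},{"dx":-0.002,"dy":0,"dz":-0.043,"wx":0,"wy":0,"wz":0,"gripper":0.3},{"dx":-0.002,"dy":0,"dz":-0.052,"wx":0,"wy":0,"wz":0,"gripper":0.3},{"dx":-0.002,"dy":0,"dz":-0.055,"wx":0,"wy":0,"wz":0,"gripper":0.3}]' 20
python3 -m inch '[{"dx":0,"dy":0,"dz":-0.001,"wx":0,"wy":0,"wz":0,"gripper":0.3},{"dx":0,"dy":0,"dz":-0.002,"wx":0,"wy":0,"wz":0,"gripper":0.3},{"dx":0,"dy":0,"dz":-0.003,"wx":0,"wy":0,"wz":0,"gripper":0.3},{"dx":0,"dy":0,"dz":-0.004,"wx":0,"wy":0,"wz":0,"gripper":0.3},{"dx":0,"dy":0,"dz":-0.0045,"wx":0,"wy":0,"wz":0,"gripper":0.3}]'
```

```text
clock: 4.32
eef_pos: [448.1, 217.2, 34.1]
eef_rot: [-3.14, -0.001, 2.708]
wrist_force: [-0.3, -0.0, -1.7]
finger_gap: 43.6
finger_force: 20.0
clock: 4.73
eef_pos: [448.4, 217.1, 31.2]
eef_rot: [3.141, 0.0, 2.708]
wrist_force: [0.8, 0.9, -0.9]
finger_gap: 43.6
finger_force: 20.0
```

```bash
python3 -m inch '[{"dx":0,"dy":0,"dz":-0.0005,"wx":0,"wy":0,"wz":0,"gripper":0.3},{"dx":0,"dy":0,"dz":-0.001,"wx":0,"wy":0,"wz":0,"gripper":0.3},{"dx":0,"dy":0,"dz":-0.001,"wx":0,"wy":0,"wz":0,"gripper":0.3},{"dx":0,"dy":0,"dz":-0.001,"wx":0,"wy":0,"wz":0,"gripper":0.3},{"dx":0,"dy":0,"dz":-0.001,"wx":0,"wy":0,"wz":0,"gripper":0.3}]' 20
```

```text
clock: 5.15
eef_pos: [448.4, 217.1, 30.8]
eef_rot: [3.141, 0.001, 2.708]
wrist_force: [-3.7, -1.0, 9.4]
finger_gap: 43.4
finger_force: 20.0
```

```bash
for i in 1 2; do python3 -m inch '[{"dx":0,"dy":0,"dz":0,"wx":0,"wy":0,"wz":0,"gripper":0.9},{"dx":0,"dy":0,"dz":0,"wx":0,"wy":0,"wz":0,"gripper":0.9},{"dx":0,"dy":0,"dz":0,"wx":0,"wy":0,"wz":0,"gripper":0.9},{"dx":0,"dy":0,"dz":0,"wx":0,"wy":0,"wz":0,"gripper":0.9},{"dx":0,"dy":0,"dz":0,"wx":0,"wy":0,"wz":0,"gripper":0.9}]'; done
python3 -m inch '[{"dx":0,"dy":0,"dz":0.015,"wx":0,"wy":0,"wz":0,"gripper":0.9},{"dx":0,"dy":0,"dz":0.045,"wx":0,"wy":0,"wz":0,"gripper":0.9},{"dx":0,"dy":0,"dz":0.08,"wx":0,"wy":0,"wz":0,"gripper":0.9},{"dx":0,"dy":0,"dz":0.115,"wx":0,"wy":0,"wz":0,"gripper":0.9},{"dx":0,"dy":0,"dz":0.14,"wx":0,"wy":0,"wz":0,"gripper":0.9}]'
python3 -m inch '[{"dx":-0.002,"dy":-0.025,"dz":0.02,"wx":0,"wy":0,"wz":-7,"gripper":1},{"dx":-0.004,"dy":-0.06,"dz":0.02,"wx":0,"wy":0,"wz":-14,"gripper":1},{"dx":-0.005,"dy":-0.095,"dz":0.02,"wx":0,"wy":0,"wz":-21,"gripper":1},{"dx":-0.006,"dy":-0.13,"dz":0.02,"wx":0,"wy":0,"wz":-28,"gripper":1},{"dx":-0.007,"dy":-0.165,"dz":0.02,"wx":0,"wy":0,"wz":-35,"gripper":1}]'
python3 -m inch '[{"dx":-0.001,"dy":-0.03,"dz":0,"wx":0,"wy":0,"wz":-7,"gripper":1},{"dx":-0.002,"dy":-0.06,"dz":0,"wx":0,"wy":0,"wz":-14,"gripper":1},{"dx":-0.003,"dy":-0.09,"dz":0,"wx":0,"wy":0,"wz":-21,"gripper":1},{"dx":-0.004,"dy":-0.11,"dz":0,"wx":0,"wy":0,"wz":-28,"gripper":1},{"dx":-0.004,"dy":-0.116,"dz":0,"wx":0,"wy":0,"wz":-30,"gripper":1}]'
python3 - <<'E'
from h import *
im,i,RT=wrist("w2")
print(manip.read_state()["eef_pos"].round(1))
print(px(i,RT,[[437.7,-65.4,88],[451,216,93],[451,67,5],[432,-240.5,88]]))
hsv=cv2.cvtColor(im,cv2.COLOR_BGR2HSV);h=hsv[...,0].astype(int)
m=((abs(h-107)<14)&(hsv[...,1]>120)&(hsv[...,2]>90)).astype(np.uint8)
n,L,st,ce=cv2.connectedComponentsWithStats(m)
for k in range(1,n):
    if st[k][4]>300: print(st[k],ce[k],onz(i,[ce[k]],83,RT).round(1),onz(i,[ce[k]],8,RT).round(1))
E
```

```text
clock: 5.57
eef_pos: [448.2, 217.1, 29.9]
eef_rot: [3.142, -0.0, 2.708]
wrist_force: [0.3, 0.0, 0.2]
finger_gap: 73.5
finger_force: 0.0
clock: 5.98
eef_pos: [448.2, 217.1, 29.9]
eef_rot: [-3.142, -0.0, 2.708]
wrist_force: [0.4, -0.3, -0.1]
finger_gap: 84.9
finger_force: 0.0
clock: 6.4
eef_pos: [448.5, 217.2, 173.0]
eef_rot: [3.14, 0.002, 2.708]
wrist_force: [-0.4, 0.5, 0.9]
finger_gap: 84.3
finger_force: 0.0
clock: 6.82
eef_pos: [440.7, 50.6, 190.1]
eef_rot: [3.141, 0.0, 2.091]
wrist_force: [0.5, -0.6, 0.4]
finger_gap: 93.7
finger_force: 0.0
clock: 7.23
eef_pos: [436.9, -66.2, 190.0]
eef_rot: [3.142, 0.0, 1.565]
wrist_force: [0.6, 1.1, 0.8]
finger_gap: 93.6
finger_force: 0.0
[437.1 -65.7 190. ]
[[ 257.  194.]
 [ 273. -157.]
 [ 268.   70.]
 [ 253.  338.]]
[ 237   33   64   69 1763] [269.37719796  65.5150312 ] [[449.7  57.2  83. ]] [[452.9  71.3   8. ]]
[243 175  31  34 797] [258.30363864 192.26097867] [[438.9 -65.2  83. ]] [[439.3 -83.3   8. ]]
[ 308  313   66   35 1896] [340.49841772 330.17563291] [[ 536.4 -234.8   83. ]] [[ 562.4 -297.4    8. ]]
[239 314  30  34 789] [253.80481622 331.12927757] [[ 433.  -235.6   83. ]] [[ 431.9 -298.4    8. ]]
```

View pics/w2.png

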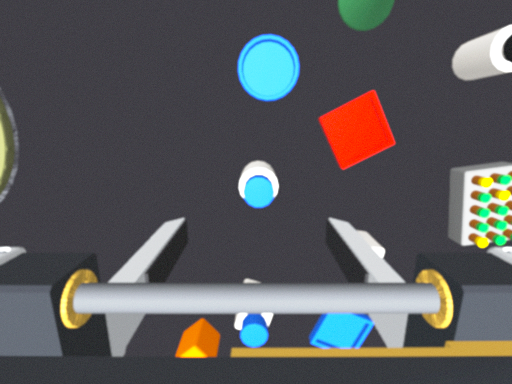

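Blue round is at (258,192), two pixels from the prediction, and its tray is at (269,67). The square red tray (357,130) is clear, so I'll grasp.

```bash
python3 -m inch '[{"dx":0.001,"dy":0,"dz":-0.04,"wx":0,"wy":0,"wz":0,"gripper":1},{"dx":0.001,"dy":0,"dz":-0.08,"wx":0,"wy":0,"wz":0,"gripper":1},{"dx":0.001,"dy":0,"dz":-0.12,"wx":0,"wy":0,"wz":0,"gripper":1},{"dx":0.001,"dy":0,"dz":-0.15,"wx":0,"wy":0,"wz":0,"gripper":1},{"dx":0.001,"dy":0,"dz":-0.164,"wx":0,"wy":0,"wz":0,"gripper":1}]' 20
for i in 1 2 3; do python3 -m inch '[{"dx":0,"dy":0,"dz":0,"wx":0,"wy":0,"wz":0,"gripper":0.3},{"dx":0,"dy":0,"dz":0,"wx":0,"wy":0,"wz":0,"gripper":0.3},{"dx":0,"dy":0,"dz":0,"wx":0,"wy":0,"wz":0,"gripper":0.3},{"dx":0,"dy":0,"dz":0,"wx":0,"wy":0,"wz":0,"gripper":0.3},{"dx":0,"dy":0,"dz":0,"wx":0,"wy":0,"wz":0,"gripper":0.3}]' 20; done
python3 -m inch '[{"dx":0,"dy":0,"dz":0.005,"wx":0,"wy":0,"wz":0,"gripper":0.3},{"dx":0,"dy":0,"dz":0.015,"wx":0,"wy":0,"wz":0,"gripper":0.3},{"dx":0,"dy":0,"dz":0.03,"wx":0,"wy":0,"wz":0,"gripper":0.3},{"dx":0,"dy":0,"dz":0.045,"wx":0,"wy":0,"wz":0,"gripper":0.3},{"dx":0,"dy":0,"dz":0.055,"wx":0,"wy":0,"wz":0,"gripper":0.3}]' 20
```

```text
clock: 7.7
eef_pos: [436.4, -62.4, 22.5]
eef_rot: [-3.137, -0.001, 1.578]
wrist_force: [0.3, 0.5, -0.1]
finger_gap: 94.0
finger_force: 0.0
clock: 8.12
eef_pos: [438.9, -63.9, 27.1]
eef_rot: [3.139, 0.0, 1.574]
wrist_force: [-0.2, -0.6, 1.0]
finger_gap: 64.0
finger_force: 0.0
clock: 8.53
eef_pos: [438.5, -64.0, 26.2]
eef_rot: [3.141, 0.0, 1.573]
wrist_force: [-0.2, 0.6, 4.8]
finger_gap: 43.8
finger_force: 20.0
clock: 8.95
eef_pos: [438.5, -64.0, 26.3]
eef_rot: [3.141, 0.0, 1.573]
wrist_force: [-0.1, 0.8, 5.8]
finger_gap: 43.9
finger_force: 20.0
clock: 9.37
eef_pos: [438.4, -64.0, 82.7]
eef_rot: [3.141, 0.0, 1.573]
wrist_force: [0.3, -0.8, -2.2]
finger_gap: 43.5
finger_force: 20.0
```

```bash
python3 -m inch '[{"dx":0.001,"dy":0.015,"dz":0.01,"wx":0,"wy":0,"wz":0,"gripper":0.3},{"dx":0.004,"dy":0.045,"dz":0.01,"wx":0,"wy":0,"wz":0,"gripper":0.3},{"dx":0.007,"dy":0.08,"dz":0.01,"wx":0,"wy":0,"wz":0,"gripper":0.3},{"dx":0.01,"dy":0.11,"dz":0.01,"wx":0,"wy":0,"wz":0,"gripper":0.3},{"dx":0.0125,"dy":0.127,"dz":0.01,"wx":0,"wy":0,"wz":0,"gripper":0.3}]' 20
python3 -m inch '[{"dx":0,"dy":0.005,"dz":-0.01,"wx":0,"wy":0,"wz":0,"gripper":0.3},{"dx":0,"dy":0.005,"dz":-0.025,"wx":0,"wy":0,"wz":0,"gripper":0.3},{"dx":0,"dy":0.005,"dz":-0.04,"wx":0,"wy":0,"wz":0,"gripper":0.3},{"dx":0,"dy":0.005,"dz":-0.051,"wx":0,"wy":0,"wz":0,"gripper":0.3},{"dx":0,"dy":0.005,"dz":-0.056,"wx":0,"wy":0,"wz":0,"gripper":0.3}]' 20
python3 -m inch '[{"dx":0,"dy":0,"dz":-0.001,"wx":0,"wy":0,"wz":0,"gripper":0.3},{"dx":0,"dy":0,"dz":-0.002,"wx":0,"wy":0,"wz":0,"gripper":0.3},{"dx":0,"dy":0,"dz":-0.003,"wx":0,"wy":0,"wz":0,"gripper":0.3},{"dx":0,"dy":0,"dz":-0.0035,"wx":0,"wy":0,"wz":0,"gripper":0.3},{"dx":0,"dy":0,"dz":-0.004,"wx":0,"wy":0,"wz":0,"gripper":0.3}]'
```

```text
clock: 9.78
eef_pos: [450.5, 65.5, 91.5]
eef_rot: [3.141, -0.0, 1.574]
wrist_force: [0.2, -1.2, -1.8]
finger_gap: 43.7
finger_force: 20.0
clock: 10.2
eef_pos: [449.6, 67.4, 33.2]
eef_rot: [-3.139, 0.0, 1.573]
wrist_force: [0.3, -0.5, -2.4]
finger_gap: 43.7
finger_force: 20.0
clock: 10.62
eef_pos: [450.9, 68.0, 31.3]
eef_rot: [3.141, -0.0, 1.573]
wrist_force: [-0.1, -0.6, -0.9]
finger_gap: 43.7
finger_force: 20.0
```

```bash
python3 -m inch '[{"dx":0,"dy":0,"dz":-0.0005,"wx":0,"wy":0,"wz":0,"gripper":0.3},{"dx":0,"dy":0,"dz":-0.001,"wx":0,"wy":0,"wz":0,"gripper":0.3},{"dx":0,"dy":0,"dz":-0.0015,"wx":0,"wy":0,"wz":0,"gripper":0.3},{"dx":0,"dy":0,"dz":-0.0015,"wx":0,"wy":0,"wz":0,"gripper":0.3},{"dx":0,"dy":0,"dz":-0.0015,"wx":0,"wy":0,"wz":0,"gripper":0.3}]' 20
```

```text
clock: 11.03
eef_pos: [451.1, 68.0, 31.1]
eef_rot: [3.14, 0.0, 1.574]
wrist_force: [-9.1, -1.4, 23.9]
finger_gap: 43.4
finger_force: 20.0
```

```bash
for i in 1 2; do python3 -m inch '[{"dx":0,"dy":0,"dz":0.0005,"wx":0,"wy":0,"wz":0,"gripper":0.9},{"dx":0,"dy":0,"dz":0.0005,"wx":0,"wy":0,"wz":0,"gripper":0.9},{"dx":0,"dy":0,"dz":0.0005,"wx":0,"wy":0,"wz":0,"gripper":0.9},{"dx":0,"dy":0,"dz":0.0005,"wx":0,"wy":0,"wz":0,"gripper":0.9},{"dx":0,"dy":0,"dz":0.0005,"wx":0,"wy":0,"wz":0,"gripper":0.9}]'; done
python3 -m inch '[{"dx":0,"dy":0,"dz":0.015,"wx":0,"wy":0,"wz":0,"gripper":0.9},{"dx":0,"dy":0,"dz":0.045,"wx":0,"wy":0,"wz":0,"gripper":0.9},{"dx":0,"dy":0,"dz":0.08,"wx":0,"wy":0,"wz":0,"gripper":0.9},{"dx":0,"dy":0,"dz":0.115,"wx":0,"wy":0,"wz":0,"gripper":0.9},{"dx":0,"dy":0,"dz":0.14,"wx":0,"wy":0,"wz":0,"gripper":0.9}]'
python3 -m inch '[{"dx":0.015,"dy":-0.03,"dz":0.02,"wx":0,"wy":0,"wz":0,"gripper":1},{"dx":0.033,"dy":-0.064,"dz":0.02,"wx":0,"wy":0,"wz":0,"gripper":1},{"dx":0.051,"dy":-0.098,"dz":0.02,"wx":0,"wy":0,"wz":-3,"gripper":1},{"dx":0.067,"dy":-0.132,"dz":0.02,"wx":0,"wy":0,"wz":-6,"gripper":1},{"dx":0.083,"dy":-0.164,"dz":0.02,"wx":0,"wy":0,"wz":-8,"gripper":1}]'
python3 -m inch '[{"dx":0.015,"dy":-0.03,"dz":0,"wx":0,"wy":0,"wz":0,"gripper":1},{"dx":0.026,"dy":-0.05,"dz":0,"wx":0,"wy":0,"wz":0,"gripper":1},{"dx":0.032,"dy":-0.064,"dz":0,"wx":0,"wy":0,"wz":0,"gripper":1},{"dx":0.032,"dy":-0.064,"dz":0,"wx":0,"wy":0,"wz":0,"gripper":1},{"dx":0.032,"dy":-0.064,"dz":0,"wx":0,"wy":0,"wz":0,"gripper":1}]'
python3 - <<'E'
from h import *
im,i,RT=wrist("w3")
s=manip.read_state();print(s["eef_pos"].round(1),s["eef_rot"].round(3))
print(px(i,RT,[[566.5,-160,88],[566.5,-160,60]]))
cv2.imwrite("pics/w3c.png",cv2.resize(im[120:240,180:340],(800,600),interpolation=cv2.INTER_CUBIC))
E
```

```text
clock: 11.45
eef_pos: [450.7, 68.1, 29.9]
eef_rot: [-3.142, 0.0, 1.573]
wrist_force: [-0.1, 0.4, 0.1]
finger_gap: 74.0
finger_force: 0.0
clock: 11.87
eef_pos: [450.7, 68.0, 30.4]
eef_rot: [-3.142, -0.0, 1.573]
wrist_force: [-0.6, -0.3, -0.2]
finger_gap: 84.9
finger_force: 0.0
clock: 12.28
eef_pos: [451.0, 68.1, 173.4]
eef_rot: [3.139, -0.0, 1.573]
wrist_force: [0.5, 0.0, 0.3]
finger_gap: 84.2
finger_force: 0.0
clock: 12.7
eef_pos: [534.2, -97.9, 190.5]
eef_rot: [3.141, 0.0, 1.431]
wrist_force: [0.8, 0.8, 0.1]
finger_gap: 93.8
finger_force: 0.0
clock: 13.12
eef_pos: [565.4, -160.1, 189.9]
eef_rot: [-3.141, -0.0, 1.433]
wrist_force: [0.1, 0.0, -0.1]
finger_gap: 93.8
finger_force: 0.0
[ 565.4 -159.5  190.2] [-3.141 -0.     1.434]
[[257. 194.]
 [257. 188.]]
```

View pics/w3c.png

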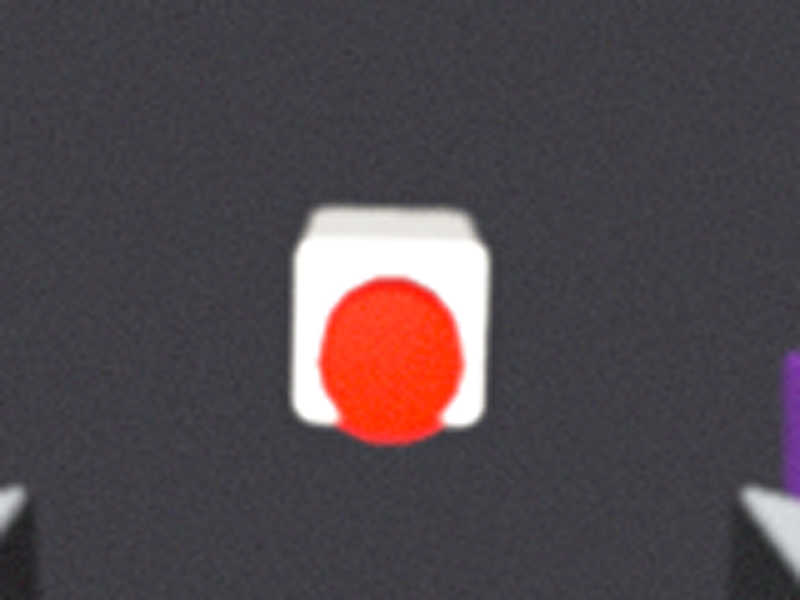

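Enlarged crop: the red-capped white square bottle (cap at 392,360) is aligned with the fingers. The purple look-alike (795,420) stays clear to the right. I'll grasp.

```bash
python3 -m inch '[{"dx":0.001,"dy":0,"dz":-0.04,"wx":0,"wy":0,"wz":0,"gripper":1},{"dx":0.001,"dy":0,"dz":-0.08,"wx":0,"wy":0,"wz":0,"gripper":1},{"dx":0.001,"dy":0,"dz":-0.12,"wx":0,"wy":0,"wz":0,"gripper":1},{"dx":0.001,"dy":0,"dz":-0.15,"wx":0,"wy":0,"wz":0,"gripper":1},{"dx":0.001,"dy":0,"dz":-0.164,"wx":0,"wy":0,"wz":0,"gripper":1}]' 20
for i in 1 2 3; do python3 -m inch '[{"dx":0,"dy":0,"dz":0,"wx":0,"wy":0,"wz":0,"gripper":0.3},{"dx":0,"dy":0,"dz":0,"wx":0,"wy":0,"wz":0,"gripper":0.3},{"dx":0,"dy":0,"dz":0,"wx":0,"wy":0,"wz":0,"gripper":0.3},{"dx":0,"dy":0,"dz":0,"wx":0,"wy":0,"wz":0,"gripper":0.3},{"dx":0,"dy":0,"dz":0,"wx":0,"wy":0,"wz":0,"gripper":0.3}]' 20; done
python3 -m inch '[{"dx":0,"dy":0,"dz":0.005,"wx":0,"wy":0,"wz":0,"gripper":0.3},{"dx":0,"dy":0,"dz":0.015,"wx":0,"wy":0,"wz":0,"gripper":0.3},{"dx":0,"dy":0,"dz":0.03,"wx":0,"wy":0,"wz":0,"gripper":0.3},{"dx":0,"dy":0,"dz":0.045,"wx":0,"wy":0,"wz":0,"gripper":0.3},{"dx":0,"dy":0,"dz":0.055,"wx":0,"wy":0,"wz":0,"gripper":0.3}]' 20
```

```text
clock: 13.58
eef_pos: [564.5, -158.0, 22.6]
eef_rot: [-3.137, -0.001, 1.435]
wrist_force: [-1.5, -0.3, -0.0]
finger_gap: 93.7
finger_force: 0.0
clock: 14.0
eef_pos: [567.3, -160.0, 27.9]
eef_rot: [3.139, 0.0, 1.434]
wrist_force: [0.5, 0.3, 0.6]
finger_gap: 64.1
finger_force: 0.0
clock: 14.42
eef_pos: [566.7, -160.0, 26.7]
eef_rot: [3.141, 0.0, 1.434]
wrist_force: [-0.4, 0.7, 3.1]
finger_gap: 42.1
finger_force: 19.9
clock: 14.83
eef_pos: [566.8, -160.0, 26.7]
eef_rot: [3.141, 0.0, 1.434]
wrist_force: [-1.7, 0.6, 5.5]
finger_gap: 41.8
finger_force: 19.9
clock: 15.25
eef_pos: [567.1, -160.1, 83.4]
eef_rot: [3.14, 0.0, 1.434]
wrist_force: [-0.8, 0.9, -0.7]
finger_gap: 42.0
finger_force: 19.9
```

```bash
python3 -m inch '[{"dx":-0.001,"dy":0.012,"dz":0.01,"wx":0,"wy":0,"wz":3,"gripper":0.3},{"dx":-0.002,"dy":0.035,"dz":0.01,"wx":0,"wy":0,"wz":7,"gripper":0.3},{"dx":-0.003,"dy":0.06,"dz":0.01,"wx":0,"wy":0,"wz":12,"gripper":0.3},{"dx":-0.004,"dy":0.085,"dz":0.01,"wx":0,"wy":0,"wz":17,"gripper":0.3},{"dx":-0.005,"dy":0.11,"dz":0.01,"wx":0,"wy":0,"wz":22,"gripper":0.3}]' 20
python3 -m inch '[{"dx":-0.001,"dy":0.02,"dz":0,"wx":0,"wy":0,"wz":5,"gripper":0.3},{"dx":-0.001,"dy":0.035,"dz":0,"wx":0,"wy":0,"wz":9,"gripper":0.3},{"dx":-0.001,"dy":0.044,"dz":0,"wx":0,"wy":0,"wz":12,"gripper":0.3},{"dx":-0.001,"dy":0.044,"dz":0,"wx":0,"wy":0,"wz":12,"gripper":0.3},{"dx":-0.001,"dy":0.044,"dz":0,"wx":0,"wy":0,"wz":12,"gripper":0.3}]' 20
python3 - <<'E'
from h import *
im=manip.camera("top");cv2.imwrite("pics/t3.png",cv2.resize(im[140:270,150:400],(800,416),interpolation=cv2.INTER_CUBIC))
im=manip.camera("wrist");cv2.imwrite("pics/w4.png",im)
E
```

```text
clock: 15.67
eef_pos: [561.5, -48.9, 91.9]
eef_rot: [3.141, 0.0, 1.822]
wrist_force: [0.2, 0.4, -0.9]
finger_gap: 41.9
finger_force: 19.9
clock: 16.08
eef_pos: [560.7, -5.9, 91.7]
eef_rot: [3.141, 0.0, 2.026]
wrist_force: [-0.2, -0.5, -1.0]
finger_gap: 42.3
finger_force: 19.9
```

View pics/w4.png

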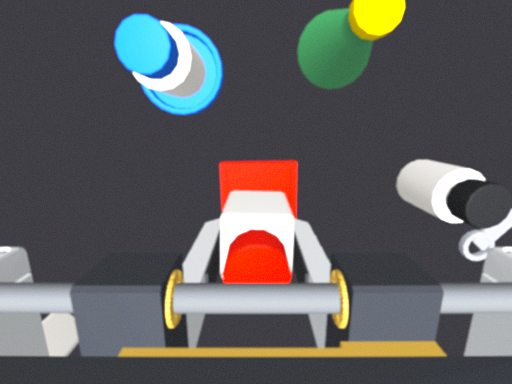

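The wrist view shows the red square bottle over the red square tray (258,190) with parallel sides. Blue round stands in its tray at (182,68), and the flask and black cap are clear. Lowering now.

```bash
python3 -m inch '[{"dx":0,"dy":0,"dz":-0.012,"wx":0,"wy":0,"wz":0,"gripper":0.3},{"dx":0,"dy":0,"dz":-0.028,"wx":0,"wy":0,"wz":0,"gripper":0.3},{"dx":0,"dy":0,"dz":-0.043,"wx":0,"wy":0,"wz":0,"gripper":0.3},{"dx":0,"dy":0,"dz":-0.052,"wx":0,"wy":0,"wz":0,"gripper":0.3},{"dx":0,"dy":0,"dz":-0.056,"wx":0,"wy":0,"wz":0,"gripper":0.3}]' 20
python3 -m inch '[{"dx":0,"dy":0,"dz":-0.001,"wx":0,"wy":0,"wz":0,"gripper":0.3},{"dx":0,"dy":0,"dz":-0.002,"wx":0,"wy":0,"wz":0,"gripper":0.3},{"dx":0,"dy":0,"dz":-0.003,"wx":0,"wy":0,"wz":0,"gripper":0.3},{"dx":0,"dy":0,"dz":-0.0035,"wx":0,"wy":0,"wz":0,"gripper":0.3},{"dx":0,"dy":0,"dz":-0.004,"wx":0,"wy":0,"wz":0,"gripper":0.3}]'
python3 -m inch '[{"dx":0,"dy":0,"dz":-0.0005,"wx":0,"wy":0,"wz":0,"gripper":0.3},{"dx":0,"dy":0,"dz":-0.0005,"wx":0,"wy":0,"wz":0,"gripper":0.3},{"dx":0,"dy":0,"dz":-0.0005,"wx":0,"wy":0,"wz":0,"gripper":0.3},{"dx":0,"dy":0,"dz":-0.0005,"wx":0,"wy":0,"wz":0,"gripper":0.3},{"dx":0,"dy":0,"dz":-0.0005,"wx":0,"wy":0,"wz":0,"gripper":0.3}]' 20
```

```text
clock: 16.6
eef_pos: [559.8, -6.4, 33.5]
eef_rot: [-3.139, -0.001, 2.026]
wrist_force: [0.3, 1.1, -0.7]
finger_gap: 42.3
finger_force: 19.9
clock: 17.02
eef_pos: [561.0, -6.0, 31.9]
eef_rot: [3.141, 0.0, 2.027]
wrist_force: [-0.6, 0.8, -1.1]
finger_gap: 42.1
finger_force: 19.9
clock: 17.43
eef_pos: [560.9, -6.0, 31.7]
eef_rot: [3.141, 0.0, 2.027]
wrist_force: [-2.3, -0.3, 6.2]
finger_gap: 42.4
finger_force: 19.9
```

```bash
for i in 1 2; do python3 -m inch '[{"dx":0,"dy":0,"dz":0,"wx":0,"wy":0,"wz":0,"gripper":0.9},{"dx":0,"dy":0,"dz":0,"wx":0,"wy":0,"wz":0,"gripper":0.9},{"dx":0,"dy":0,"dz":0,"wx":0,"wy":0,"wz":0,"gripper":0.9},{"dx":0,"dy":0,"dz":0,"wx":0,"wy":0,"wz":0,"gripper":0.9},{"dx":0,"dy":0,"dz":0,"wx":0,"wy":0,"wz":0,"gripper":0.9}]'; done
python3 -m inch '[{"dx":0,"dy":0,"dz":0.015,"wx":0,"wy":0,"wz":0,"gripper":0.9},{"dx":0,"dy":0,"dz":0.045,"wx":0,"wy":0,"wz":0,"gripper":0.9},{"dx":0,"dy":0,"dz":0.08,"wx":0,"wy":0,"wz":0,"gripper":0.9},{"dx":0,"dy":0,"dz":0.115,"wx":0,"wy":0,"wz":0,"gripper":0.9},{"dx":0,"dy":0,"dz":0.14,"wx":0,"wy":0,"wz":0,"gripper":0.9}]'
python3 -m inch '[{"dx":-0.015,"dy":-0.025,"dz":0.02,"wx":0,"wy":0,"wz":-7,"gripper":1},{"dx":-0.033,"dy":-0.059,"dz":0.02,"wx":0,"wy":0,"wz":-14,"gripper":1},{"dx":-0.05,"dy":-0.093,"dz":0.02,"wx":0,"wy":0,"wz":-21,"gripper":1},{"dx":-0.068,"dy":-0.125,"dz":0.02,"wx":0,"wy":0,"wz":-28,"gripper":1},{"dx":-0.086,"dy":-0.157,"dz":0.02,"wx":0,"wy":0,"wz":-35,"gripper":1}]'
python3 -m inch '[{"dx":-0.018,"dy":-0.032,"dz":0,"wx":0,"wy":0,"wz":-3,"gripper":1},{"dx":-0.033,"dy":-0.06,"dz":0,"wx":0,"wy":0,"wz":-5,"gripper":1},{"dx":-0.043,"dy":-0.078,"dz":0,"wx":0,"wy":0,"wz":-5,"gripper":1},{"dx":-0.043,"dy":-0.078,"dz":0,"wx":0,"wy":0,"wz":-5,"gripper":1},{"dx":-0.043,"dy":-0.078,"dz":0,"wx":0,"wy":0,"wz":-5,"gripper":1}]'
python3 - <<'E'
from h import *
im,i,RT=wrist("w5")
s=manip.read_state();print(s["eef_pos"].round(1),s["eef_rot"].round(3))
print(px(i,RT,[[432.3,-240.5,88],[432.3,-240.5,60]]))
cv2.imwrite("pics/w5c.png",cv2.resize(im[120:240,180:340],(800,600),interpolation=cv2.INTER_CUBIC))
E
```

```text
clock: 17.85
eef_pos: [560.7, -5.9, 30.9]
eef_rot: [-3.142, -0.0, 2.027]
wrist_force: [0.0, -0.4, 0.6]
finger_gap: 71.8
finger_force: 0.0
clock: 18.27
eef_pos: [560.7, -6.0, 31.0]
eef_rot: [3.142, 0.0, 2.027]
wrist_force: [-0.1, 1.2, 0.3]
finger_gap: 84.6
finger_force: 0.0
clock: 18.68
eef_pos: [561.1, -5.9, 174.2]
eef_rot: [3.139, 0.001, 2.027]
wrist_force: [0.3, -0.1, 0.0]
finger_gap: 84.3
finger_force: 0.0
clock: 19.1
eef_pos: [473.6, -164.2, 191.1]
eef_rot: [3.141, 0.0, 1.411]
wrist_force: [0.2, -0.2, -0.4]
finger_gap: 94.0
finger_force: 0.0
clock: 19.52
eef_pos: [431.3, -241.4, 191.0]
eef_rot: [3.142, -0.0, 1.327]
wrist_force: [0.7, 0.0, 0.0]
finger_gap: 93.7
finger_force: 0.0
[ 431.8 -240.7  191. ] [ 3.141 -0.     1.329]
[[257. 193.]
 [257. 187.]]
```

View pics/w5c.png

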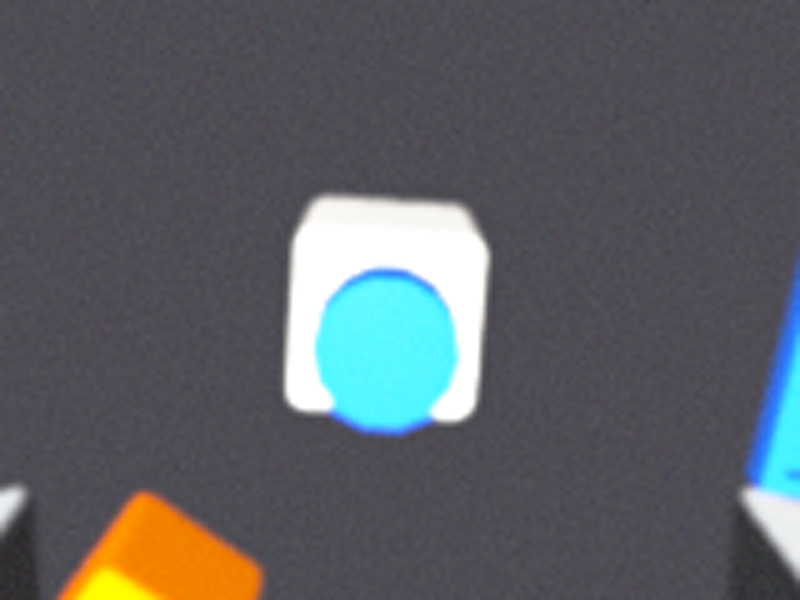

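Enlarged crop: the blue-capped white square bottle (cap at 386,350) is turned about 3° clockwise from the fingers. The orange look-alike (165,550) is out of the finger path. I'll turn −3° and grasp.

```bash
python3 -m inch '[{"dx":0.001,"dy":0.001,"dz":-0.04,"wx":0,"wy":0,"wz":-3,"gripper":1},{"dx":0.001,"dy":0.001,"dz":-0.08,"wx":0,"wy":0,"wz":-3,"gripper":1},{"dx":0.001,"dy":0.001,"dz":-0.12,"wx":0,"wy":0,"wz":-3,"gripper":1},{"dx":0.001,"dy":0.001,"dz":-0.15,"wx":0,"wy":0,"wz":-3,"gripper":1},{"dx":0.001,"dy":0.001,"dz":-0.165,"wx":0,"wy":0,"wz":-3,"gripper":1}]' 20
for i in 1 2 3; do python3 -m inch '[{"dx":0,"dy":0,"dz":0,"wx":0,"wy":0,"wz":0,"gripper":0.3},{"dx":0,"dy":0,"dz":0,"wx":0,"wy":0,"wz":0,"gripper":0.3},{"dx":0,"dy":0,"dz":0,"wx":0,"wy":0,"wz":0,"gripper":0.3},{"dx":0,"dy":0,"dz":0,"wx":0,"wy":0,"wz":0,"gripper":0.3},{"dx":0,"dy":0,"dz":0,"wx":0,"wy":0,"wz":0,"gripper":0.3}]' 20; done
python3 -m inch '[{"dx":0,"dy":0,"dz":0.005,"wx":0,"wy":0,"wz":0,"gripper":0.3},{"dx":0,"dy":0,"dz":0.015,"wx":0,"wy":0,"wz":0,"gripper":0.3},{"dx":0,"dy":0,"dz":0.03,"wx":0,"wy":0,"wz":0,"gripper":0.3},{"dx":0,"dy":0,"dz":0.045,"wx":0,"wy":0,"wz":0,"gripper":0.3},{"dx":0,"dy":0,"dz":0.055,"wx":0,"wy":0,"wz":0,"gripper":0.3}]' 20
```

```text
clock: 19.98
eef_pos: [431.8, -237.7, 22.3]
eef_rot: [-3.137, -0.001, 1.278]
wrist_force: [0.6, 0.7, -0.1]
finger_gap: 93.9
finger_force: 0.0
clock: 20.4
eef_pos: [433.4, -240.2, 27.2]
eef_rot: [3.139, 0.001, 1.277]
wrist_force: [-0.7, 0.1, 0.4]
finger_gap: 64.3
finger_force: 0.0
clock: 20.82
eef_pos: [432.7, -240.0, 26.2]
eef_rot: [3.141, 0.0, 1.277]
wrist_force: [-1.4, 0.6, 2.8]
finger_gap: 42.0
finger_force: 19.9
clock: 21.23
eef_pos: [432.7, -240.0, 26.2]
eef_rot: [3.141, 0.0, 1.277]
wrist_force: [-1.9, 0.8, 6.6]
finger_gap: 42.0
finger_force: 19.9
clock: 21.65
eef_pos: [433.0, -240.2, 82.9]
eef_rot: [3.14, 0.0, 1.277]
wrist_force: [0.4, -0.4, -0.7]
finger_gap: 41.8
finger_force: 19.9
```

```bash
python3 -m inch '[{"dx":0.012,"dy":-0.005,"dz":0.01,"wx":0,"wy":0,"wz":-1,"gripper":0.3},{"dx":0.035,"dy":-0.016,"dz":0.01,"wx":0,"wy":0,"wz":-3,"gripper":0.3},{"dx":0.06,"dy":-0.028,"dz":0.01,"wx":0,"wy":0,"wz":-5,"gripper":0.3},{"dx":0.085,"dy":-0.04,"dz":0.01,"wx":0,"wy":0,"wz":-6,"gripper":0.3},{"dx":0.105,"dy":-0.049,"dz":0.01,"wx":0,"wy":0,"wz":-7,"gripper":0.3}]' 20
python3 -m inch '[{"dx":0.015,"dy":-0.007,"dz":0,"wx":0,"wy":0,"wz":-0.5,"gripper":0.3},{"dx":0.022,"dy":-0.01,"dz":0,"wx":0,"wy":0,"wz":-0.5,"gripper":0.3},{"dx":0.023,"dy":-0.01,"dz":0,"wx":0,"wy":0,"wz":-0.5,"gripper":0.3},{"dx":0.023,"dy":-0.01,"dz":0,"wx":0,"wy":0,"wz":-0.5,"gripper":0.3},{"dx":0.023,"dy":-0.01,"dz":0,"wx":0,"wy":0,"wz":-0.5,"gripper":0.3}]' 20
python3 - <<'E'
from h import *
cv2.imwrite("pics/w6.png",manip.camera("wrist"))
E
```

```text
clock: 22.07
eef_pos: [539.1, -289.6, 91.4]
eef_rot: [3.141, 0.0, 1.153]
wrist_force: [-1.0, 0.6, 0.1]
finger_gap: 41.5
finger_force: 19.9
clock: 22.48
eef_pos: [560.2, -298.7, 91.0]
eef_rot: [-3.141, -0.0, 1.146]
wrist_force: [0.1, 0.1, -0.9]
finger_gap: 41.8
finger_force: 19.9
```

View pics/w6.png

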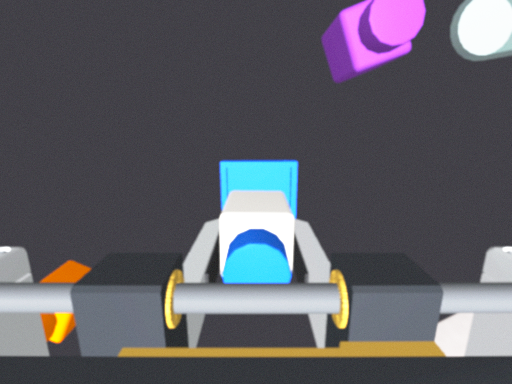

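The blue square bottle is over the blue square tray (258,190) with parallel sides, and the surroundings are clear. Lowering now.

```bash
python3 -m inch '[{"dx":0.001,"dy":0,"dz":-0.012,"wx":0,"wy":0,"wz":0,"gripper":0.3},{"dx":0.001,"dy":0,"dz":-0.028,"wx":0,"wy":0,"wz":0,"gripper":0.3},{"dx":0.001,"dy":0,"dz":-0.043,"wx":0,"wy":0,"wz":0,"gripper":0.3},{"dx":0.001,"dy":0,"dz":-0.052,"wx":0,"wy":0,"wz":0,"gripper":0.3},{"dx":0.001,"dy":0,"dz":-0.056,"wx":0,"wy":0,"wz":0,"gripper":0.3}]' 20
python3 -m inch '[{"dx":0,"dy":0,"dz":-0.001,"wx":0,"wy":0,"wz":0,"gripper":0.3},{"dx":0,"dy":0,"dz":-0.002,"wx":0,"wy":0,"wz":0,"gripper":0.3},{"dx":0,"dy":0,"dz":-0.003,"wx":0,"wy":0,"wz":0,"gripper":0.3},{"dx":0,"dy":0,"dz":-0.0035,"wx":0,"wy":0,"wz":0,"gripper":0.3},{"dx":0,"dy":0,"dz":-0.004,"wx":0,"wy":0,"wz":0,"gripper":0.3}]'
python3 -m inch '[{"dx":0,"dy":0,"dz":-0.0005,"wx":0,"wy":0,"wz":0,"gripper":0.3},{"dx":0,"dy":0,"dz":-0.0005,"wx":0,"wy":0,"wz":0,"gripper":0.3},{"dx":0,"dy":0,"dz":-0.0005,"wx":0,"wy":0,"wz":0,"gripper":0.3},{"dx":0,"dy":0,"dz":-0.0005,"wx":0,"wy":0,"wz":0,"gripper":0.3},{"dx":0,"dy":0,"dz":-0.0005,"wx":0,"wy":0,"wz":0,"gripper":0.3}]' 20
```

```text
clock: 22.95
eef_pos: [560.8, -298.5, 33.0]
eef_rot: [-3.139, -0.0, 1.146]
wrist_force: [0.0, 0.6, -1.2]
finger_gap: 41.8
finger_force: 19.9
clock: 23.37
eef_pos: [561.9, -299.1, 31.4]
eef_rot: [3.141, 0.0, 1.146]
wrist_force: [-0.5, -0.4, -0.0]
finger_gap: 42.1
finger_force: 19.9
clock: 23.78
eef_pos: [561.9, -299.1, 31.2]
eef_rot: [3.141, 0.0, 1.146]
wrist_force: [-1.5, 0.5, 5.7]
finger_gap: 42.0
finger_force: 19.9
```

Contact felt (5.7 N). I'll release, rise, move back out of the view and check from above.

```bash
for i in 1 2; do python3 -m inch '[{"dx":0,"dy":0,"dz":0,"wx":0,"wy":0,"wz":0,"gripper":0.9},{"dx":0,"dy":0,"dz":0,"wx":0,"wy":0,"wz":0,"gripper":0.9},{"dx":0,"dy":0,"dz":0,"wx":0,"wy":0,"wz":0,"gripper":0.9},{"dx":0,"dy":0,"dz":0,"wx":0,"wy":0,"wz":0,"gripper":0.9},{"dx":0,"dy":0,"dz":0,"wx":0,"wy":0,"wz":0,"gripper":0.9}]'; done
python3 -m inch '[{"dx":0,"dy":0,"dz":0.015,"wx":0,"wy":0,"wz":0,"gripper":0.9},{"dx":0,"dy":0,"dz":0.045,"wx":0,"wy":0,"wz":0,"gripper":0.9},{"dx":0,"dy":0,"dz":0.08,"wx":0,"wy":0,"wz":0,"gripper":0.9},{"dx":0,"dy":0,"dz":0.115,"wx":0,"wy":0,"wz":0,"gripper":0.9},{"dx":0,"dy":0,"dz":0.15,"wx":0,"wy":0,"wz":0,"gripper":0.9}]'
for i in 1 2; do python3 -m inch '[{"dx":-0.03,"dy":-0.01,"dz":0.01,"wx":0,"wy":0,"wz":0,"gripper":0.9},{"dx":-0.06,"dy":-0.02,"dz":0.02,"wx":0,"wy":0,"wz":0,"gripper":0.9},{"dx":-0.09,"dy":-0.03,"dz":0.03,"wx":0,"wy":0,"wz":0,"gripper":0.9},{"dx":-0.12,"dy":-0.04,"dz":0.04,"wx":0,"wy":0,"wz":0,"gripper":0.9},{"dx":-0.14,"dy":-0.05,"dz":0.05,"wx":0,"wy":0,"wz":0,"gripper":0.9}]'; done
python3 - <<'E'
from h import *
im=manip.camera("top");cv2.imwrite("pics/t7.png",cv2.resize(im[110:290,130:400],(800,533),interpolation=cv2.INTER_CUBIC))
im=manip.camera("scene");cv2.imwrite("pics/s7.png",cv2.resize(im[60:340,150:400],None,fx=2.14,fy=2.14,interpolation=cv2.INTER_CUBIC))
E
```

```text
clock: 24.2
eef_pos: [561.6, -298.9, 30.3]
eef_rot: [-3.141, -0.0, 1.146]
wrist_force: [0.3, -0.6, -0.5]
finger_gap: 71.4
finger_force: 0.0
clock: 24.62
eef_pos: [561.7, -298.9, 30.4]
eef_rot: [3.142, -0.0, 1.146]
wrist_force: [0.4, -0.0, 1.2]
finger_gap: 84.4
finger_force: 0.0
clock: 25.03
eef_pos: [561.4, -298.8, 182.1]
eef_rot: [-3.141, -0.0, 1.146]
wrist_force: [0.3, -1.0, 1.0]
finger_gap: 84.6
finger_force: 0.0
clock: 25.45
eef_pos: [419.5, -349.2, 231.1]
eef_rot: [3.141, 0.0, 1.145]
wrist_force: [-1.2, -0.8, -0.1]
finger_gap: 84.4
finger_force: 0.0
clock: 25.87
eef_pos: [279.5, -399.2, 281.2]
eef_rot: [3.141, 0.0, 1.145]
wrist_force: [-0.3, 0.8, 0.0]
finger_gap: 84.4
finger_force: 0.0
```

View pics/t7.png

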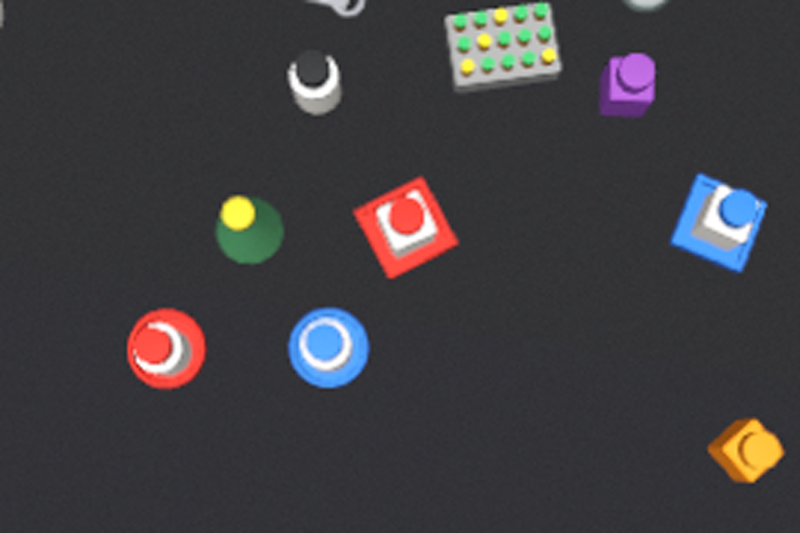

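View pics/s7.png

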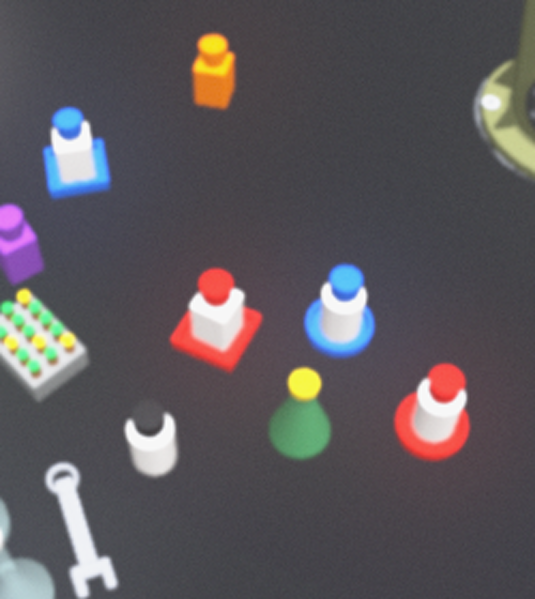

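Top and scene views agree. All four bottles stand upright in their matching trays: in the top crop, red round at (160,345), blue round at (325,345), red square at (407,220) and blue square at (725,215). The flask and the black-capped bottle are where they were, so I'm handing in.

```bash
python3 -c "
from cell import manip
print(manip.sign_off())"
```

```text
the job is handed in; nothing more can be done
None
```

All four bottles stand upright in their matching trays, the flask and the black-capped bottle were left where they stood, and the job was handed in at about 26 s on the robot's clock; no verdict came back.

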